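Sweep the shoe offcuts out of the clip press

ROBOT

A 6-joint arm with a two-finger parallel gripper is mounted at the origin on the work surface. World frame = base frame: x ahead of the robot, y to its left, z up, the work surface at z = 0. Lengths are in mm, angles in rad, forces in N, time in s.
With the tool pointing down it reaches from about 275 to 750 mm from the base axis. Payload 10.2 kg.
Tool frame: the origin (TCP) lies at the very end of the fingers, on their centre line; the grasp point (between the pads) lies 19 mm behind it (ctrl.hold_point_z is the distance from the TCP to the grasp point, in mm); z points along the fingers, y is the direction in which the jaws open and shut (so a half turn about z gives the same grasp; the last joint's range is limited). The gripper opens to 85 mm and grips with 20 to 120 N. Pads are 22 mm wide; open, the fingers measure 114 mm over their backs; the gripper's body (76 mm by 85 mm) begins 54 mm behind the grasp point. The pads swing forward as they close: fully open they stand 13 mm farther back than shut.
Start: joints at [1.116, 0.313, 1.498, -0, 1.331, -0.223], TCP at [120.621, 510.962, 231.294] pointing down, gripper open.
Joint ranges: [-2.94, 2.94], [-0.97, 2.17], [0.19, 2.56], [-1.23, 4.37], [0.02, 3.11], [-2.88, 2.88]. Speed limits (rad/s): [2.39, 2.39, 3.01, 3.14, 3.14, 3.14].

INTERFACE

Orientations are given as a unit quaternion [w, x, y, z].
In Python, from rig import readout, cams, workorder, spotter, ctrl gives the robot as it stands.
- The arm moves only by the tool step_arm, never from a script. Its argument "plan" is text: rows parted by semicolons, each of 5 numbers parted by spaces: the shift along the tool's x, y, z in cm, then the turn about the tool's z in degrees, then the opening in per cent of the stroke, from 0 (shut) to 100 (fully open). In form: x y z twist gripper; .... A call has 1 to 10 rows; each row is the pose to reach, as a shift and turn from the pose commanded when the call began, along the tool's axes at that moment; what a row does not reach only later rows make up. A row lasts 1/10 s, in which the tool goes at most 50 mm and 8.59 degrees, less where a joint would pass 70% of its speed; a pose out of reach is approached as far as the arm can. A call with a gripper value outside its range is refused whole. The fingers move at their own pace and stop on an object; "grip_force" is the grip in N (left out, the last holds). Time passes only in rows, so rows that repeat a pose let the fingers close. It gives the time, the measured TCP pose, the force and the opening at its end, in the units of the state.
- readout.sense(): the state, without advancing time (a new reading comes with each control period).
- cams.capture(name): name is "side" or "top" or "wrist"; returns (picture, depth): 384x512x3 uint8, red, green, blue; 384x512 float32, mm along the optical axis (not along the pixel's ray), 0 where there is no reading.
- cams.camera_info(name): a dict with "vfov" (degrees; the focal length in pixels is half the picture's height over the tangent of half this angle, whatever the lens; pixels are square), "cx", "cy" (the principal point, pixels), "rvec" (rotation vector, rad) and "tvec" (3), from world to camera coordinates, as OpenCV has them. Camera axes: x right, y down, z forward; pixel columns grow to the right and rows downward; lengths in mm; the calibration is good to about 2 mm. A picture is of the moment at which its call begins: read the wrist's pose just before it. camera_info takes no time and is no camera call; for the wrist camera it gives the pose at the moment of the call.
- workorder.finish_job(): hands the job in, once; it reports no verdict.
Trained networks look in the newest picture that a camera, given by its name, has taken for a name from the list of things; names that differ only in an ending like _2 or _b are one class to them, and where a whole thing is asked for, a point or a joint stands for the part that bears it (a point fixed in the world has none). Each returns a list of dicts, best first, with "conf" (0 to 1); they miss things now and then, are a little off and sometimes report something else, mostly with a low value. They report only what shows in the picture. A call takes as long as a camera call. They do not tell look-alikes from the thing itself.
- spotter.regions_of(camera, target): "pixels" (384x512 bool, what is visible of it) and "extent" ([centre column, centre row, width, height] in pixels, round what is visible of it).
The state is a dict: "time_s": time; "joints": joint angles; "dq": joint speeds; "tau": joint torques, N m; "eef_pos": TCP position; "ee_rot": TCP orientation; "force": force on the tool from outside, world axes, zero at the start; "wrist_torque": the same for the moment, N m; "grip_width": opening from 0.0 (shut) to 1.0 (fully open).
Only numpy, scipy, OpenCV 4.12 (cv2) and the standard library are available. Lean on these libraries where they do the work, as an engineer would, in place of code of your own. Each camera call takes 0.05 s, during which the arm holds its last target. There are 200 camera calls.

TASK

Pick up the hand brush from its wooden board and, reaching in under the press's crosshead, rake all three steel offcuts off the press bed over its open front edge into the scrap tray; touch the offcuts with the brush only, never with the gripper or arm. Then stand the brush back upright on its board and let go, without shifting the rivet tin, hoof boot or horn hoof pad.

Things in the scene. Friction and masses are not known exactly. Their poses are not given: they have to be found in the camera images.
- bed (a point): Cast iron hand press, fixed. Point: centre of the bed's flat top, 70 mm above the bench; x points from the open front edge (robot's side) to the rear, y left, z up. The bed reaches 100 mm to front and rear. Walls 22 mm high along both sides (inner faces y = +-95 mm) and the rear (inner face x = +88 mm); none at the front edge (x = -100 mm). Axes turn with the press.
- crosshead (a point): Press crosshead, a beam over the bed on two posts: bed x 10 to 70 mm, full width; this point is the middle of its underside's front edge, 155 mm above the bed top (bed x = 10 mm, y = 0). Beam 110 mm tall. Posts inner faces at y = +-118 mm. A ram 44 mm wide hangs from it at bed x = 40 mm, its end 140 mm above the bed top. A lever stands outside the left post, leaning rearward.
- tray (a point): Open steel scrap tray fixed to the press just in front of the bed's front edge, directly below it. This point is the centre of its inner floor, 5 mm above the bench and 171 mm in front of the bed's centre; axes as for the bed. Inside 132 mm (x) by 202 mm (y), rim 42 mm above the bench, so 28 mm below the bed top.
- bar_scrap_mid (a point): Steel offcut, straight bar 70 x 22 x 14 mm (x, y, z), 0.10 to 0.21 kg, lying on the press bed with z up. The point is its centre.
- bent_scrap_mid (a point): Steel offcut bent like a horseshoe's toe, about 88 mm long (x), 31 mm wide (y) and 14 mm high, 0.14 kg, lying on the press bed. The point is half-way up, at the middle of its length.
- clip_scrap_mid (a point): Steel offcut 62 x 24 x 12 mm with a small clip bent up from one long edge (27 mm high in all), 0.14 kg, lying on the press bed. The point is the centre of the bar, 6 mm above its underside.
- brush_mid (a point): Hand brush standing upright on its stiff (rigid) dark bristles, 160 mm tall, 0.22 to 0.42 kg. Point: on its axis, 80 mm above the bristle ends; z up the handle, y along the bristles' width, x through their thickness. Bristles 32 mm thick (x), 140 mm wide (y), 45 mm high; above them a wooden back 36 x 144 x 20 mm. Front and rear alike.
- brush_handle (a point): Middle of the brush's square wooden handle, 112 mm above the bristle ends on the brush axis. The handle is 28 x 28 mm, sides square to the brush's x and y, from 65 to 160 mm above the bristle ends.
- brush_board: Plain wooden board fixed flat on the bench, 110 mm (x) by 190 mm (y), 20 mm thick, the brush's place, on either side of the press. Origin at the centre of its underside. The brush stands on it near its middle, its width along the board's length.
- tin_mid (a point): Copper rivet tin, upright round tin 88 mm wide and 72 mm tall, on the bench at one side of the press. The point is its centre. Leave alone.
- boot_mid (a point): Grey rubber hoof boot, 130 x 115 mm, 97 mm tall, on the bench on the side of the press away from the brush. The point is about half-way up its middle. Leave alone.
- pad_mid (a point): Polished horn hoof pad, a flat piece about 130 x 120 mm, 11 mm thick, on the bench at one side of the press. The point is near its centre. Leave alone.
Not all that is in view belongs to the job. Leave any orange look-alike of the part that bears bar_scrap_mid alone.

How it is judged:
By the outcome, as a careful person would: the job done as asked, in the order asked, and still so for the second after the job is handed in, with the robot touching nothing.
It also fails if it takes over 58 s, if anything falls off the work surface, if the arm or the gripper's body presses on something with over 40 N, if the wrist force passes 120 N, or if a joint passes its speed limit or range.

## Working session

There is one attempt and no reset: what is moved stays moved. The work goes in short steps, Python scripts to look and compute and a tool call to move; the robot and the scene stay as the last step left them, time stands still between calls to the robot, and variables do not carry over. Pictures are saved under pics/ and viewed, about 8 in all and at most 12, crops included, and the job is handed in when it is done.

Besides the shell and the picture viewer there is one more tool, called after "Call:" as name(argument=value, ...) on one line, values as JSON. step_arm: Moves the arm, as the interface text tells. Its arguments: {"type":"object","properties":{"plan":{"type":"string"},"grip_force":{"type":"number"}},"required":["plan"]}

```bash
mkdir -p pics; ls; cat > h.py <<'E'
import numpy as np, cv2
from rig import readout, cams, workorder, spotter, ctrl
def cam(n):
    i=cams.camera_info(n); f=192/np.tan(np.radians(i['vfov'])/2)
    R=cv2.Rodrigues(np.array(i['rvec'],float))[0]; return f,i['cx'],i['cy'],R,np.array(i['tvec'],float)
def cloud(n,depth):
    f,cx,cy,R,t=cam(n); v,u=np.mgrid[:384,:512]
    P=np.stack([(u-cx)/f*depth,(v-cy)/f*depth,depth],-1)
    return (P-t)@R
def proj(n,p):
    f,cx,cy,R,t=cam(n); q=R@np.array(p,float)+t; return q[:2]/q[2]*f+[cx,cy]
def save(img,name): cv2.imwrite('pics/'+name,img[:,:,::-1])
E
python3 - <<'E'
from h import *
print(readout.sense())
for n in('top','side'):
    im,d=cams.capture(n); np.savez('/tmp/'+n,im=im,d=d,P=cloud(n,d)); save(im,n+'0.png'); P=cloud(n,d)
    for k in('bar_scrap_mid','bent_scrap_mid','clip_scrap_mid','brush_mid','brush_board','tin_mid','boot_mid','pad_mid','bed','tray','crosshead'):
        try:
            for r in spotter.regions_of(n,k)[:3]:
                m=r['pixels']&(d>0); print(n,k,round(r['conf'],2),np.round(r['extent']),m.sum(),np.round(np.median(P[m],0)))
        except Exception as e: print(k,e)
E
```

```text
pics
{'time_s': 0.0, 'joints': array([ 1.11560098e+00,  3.13508518e-01,  1.49845638e+00,  2.67614079e-05,
        1.33102148e+00, -2.23408260e-01]), 'dq': array([-0.00031265,  0.00161288, -0.00132262, -0.00074885,  0.00098334,
        0.00113194]), 'tau': array([ 1.96309537e-05, -4.12260854e+01, -2.59750772e+01, -6.38186020e-05,
        3.99119861e-03, -1.07231114e-05]), 'eef_pos': array([120.49082059, 510.71247723, 230.69787778]), 'ee_rot': array([-2.44191556e-04,  1.15637422e-01,  9.93291247e-01, -6.52809662e-04]), 'force': array([-0.37820214, -0.38419028, -0.08163579]), 'wrist_torque': array([ 0.00365117, -0.01504624,  0.00143739]), 'grip_width': 0.9985471001496965}
top bar_scrap_mid 0.79 [324. 253.  28.   9.] 234 [ 360. -158.   13.]
top bar_scrap_mid 0.71 [319. 203.  28.  12.] 194 [ 493. -158.   13.]
top bar_scrap_mid 0.7 [360. 267.  26.  24.] 245 [ 316. -256.   13.]
top bent_scrap_mid 0.83 [246. 160.  11.  32.] 243 [587.  45.  83.]
top bent_scrap_mid 0.35 [220. 166.  11.  24.] 252 [577. 103.  81.]
top clip_scrap_mid 0.7 [223. 164.  11.  22.] 233 [579. 102.  81.]
top brush_mid 0.
[... 760 characters left out ...]
e clip_scrap_mid 0.71 [250. 193.  20.  16.] 196 [576.  99.  78.]
side clip_scrap_mid 0.62 [271. 162. 156. 228.] 16335 [630.  13.  88.]
side brush_mid 0.66 [179. 168.  47.  55.] 1174 [493. 340.  71.]
side brush_board 0.87 [175. 195.  68.  31.] 911 [450. 320.  16.]
side tin_mid 0.74 [394. 244.  44.  46.] 1398 [ 675. -286.   62.]
side boot_mid 0.94 [380. 312.  78.  84.] 4132 [ 469. -364.   46.]
side pad_mid 0.78 [235. 178.  30.  22.] 450 [681. 286.   6.]
side bed 0.69 [270. 164. 159. 232.] 16922 [631.  14.  88.]
side tray 0.9 [267. 161. 156. 228.] 16245 [630.  13.  88.]
side crosshead 0.61 [178. 168.  46.  52.] 1276 [493. 340.  71.]
side crosshead 0.33 [177. 197.  68.  30.] 942 [454. 320.  16.]
```

```bash
python3 - <<'E'
import cv2
for n,(a,b,c,d) in {'top':(60,270,90,420),'side':(30,384,120,450)}.items():
    i=cv2.imread(f'pics/{n}0.png')[a:b,c:d]; k=min(800/(d-c),600/(b-a)); cv2.imwrite(f'pics/{n}0c.png',cv2.resize(i,None,fx=k,fy=k)); print(k)
E
```

```text
2.4242424242424243
1.694915254237288
```

View pics/top0c.png

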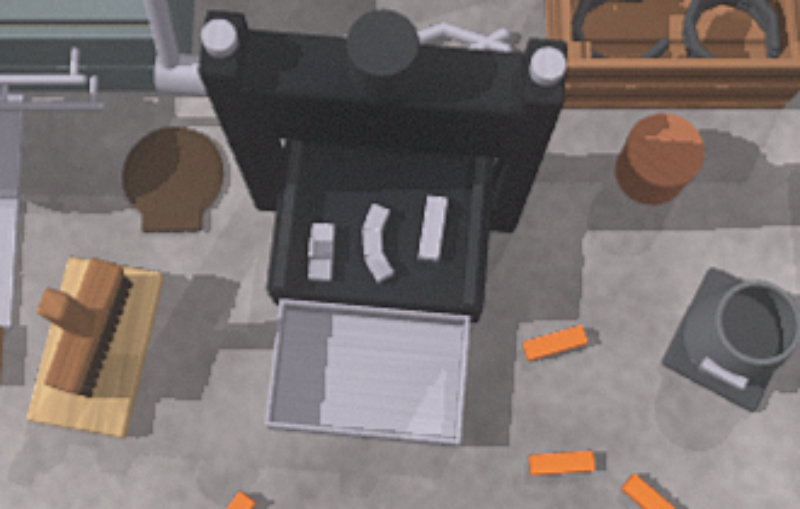

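View pics/side0c.png

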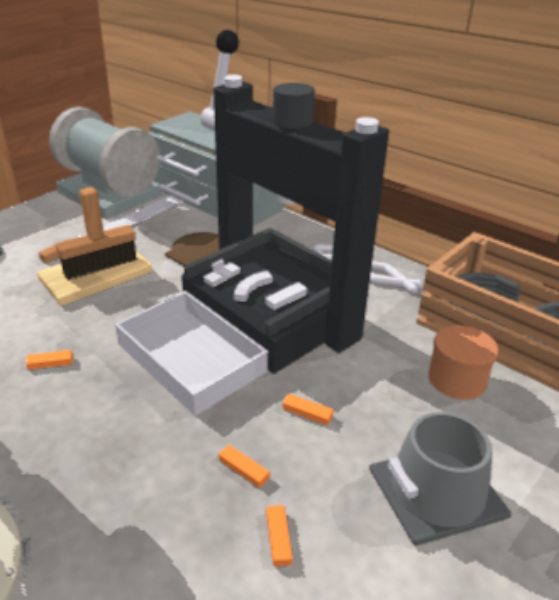

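```bash
cat > fit.py <<'E'
from h import *
T=np.load('/tmp/top.npz');S=np.load('/tmp/side.npz')
def rect(P,m,name):
    q=P[m][:,:2].astype(np.float32); r=cv2.minAreaRect(q); print(name,len(q),np.round(r[0],1),np.round(r[1],1),round(r[2],1)); return q
for n,D in(('top',T),('side',S)):
    P=D['P'];x,y,z=P[...,0],P[...,1],P[...,2]; ok=D['d']>0
    reg=ok&(x>380)&(x<800)&(abs(y-30)<170)
    for lo,hi in((3,8),(38,45),(66,73),(76,86),(89,96),(220,228)): 
        m=reg&(z>lo)&(z<hi)
        if m.sum(): print(n,lo,hi,m.sum(),np.round(np.percentile(x[m],[1,50,99])),np.round(np.percentile(y[m],[1,50,99])))
    # tray rim
    rect(P,reg&(z>38)&(z<45)&(x<560),n+' rim')
    rect(P,reg&(z>89)&(z<96)&(x<720),n+' walls')
    rect(P,reg&(z>66.5)&(z<72.5),n+' bedtop')
    b=ok&(x>400)&(x<600)&(y>230)&(y<440)
    rect(P,b&(z>17)&(z<23),n+' board'); rect(P,b&(z>82)&(z<89),n+' brushback'); rect(P,b&(z>175)&(z<184),n+' handletop')
E
python3 fit.py
python3 - <<'E'
from h import *
S=np.load('/tmp/side.npz');T=np.load('/tmp/top.npz')
for n,D in(('top',T),('side',S)):
    P=D['P'];x,y,z=P[...,0],P[...,1],P[...,2]
    m=(z>73)&(z<100)&(x>530)&(x<650)&(y>-45)&(y<135)&(D['im'].min(-1)>110)
    k,l,st,c=cv2.connectedComponentsWithStats(m.astype(np.uint8))
    for i in range(1,k):
        if st[i,4]>40:
            r=cv2.minAreaRect(P[l==i][:,:2].astype(np.float32)); q=P[l==i]; print(n,st[i,4],np.round(r[0]),np.round(r[1]),round(r[2],1),np.round(q.min(0)),np.round(q.max(0)))
E
```

```text
top 3 8 2246 [390. 458. 624.] [-131.   51.  187.]
top 38 45 451 [381. 489. 651.] [-100.   56.  167.]
top 66 73 3940 [525. 622. 704.] [-81.  32. 156.]
top 76 86 724 [539. 594. 693.] [-95.  45. 164.]
top 89 96 545 [522. 617. 701.] [-100.  109.  169.]
top 220 228 38 [624. 650. 653.] [-113.  154.  184.]
top rim 431 [458.7  53.5] [223.  142.3] 84.6
top walls 545 [610.7  37. ] [298.5 166.5] 84.7
top bedtop 3686 [615.6  37.1] [299.5 176.2] 84.7
top board 1245 [490.1 357.5] [110.9 188.7] 80.1
top brushback 542 [500.1 351.9] [ 36.3 142.6] 73.0
top handletop 127 [499.8 351.8] [26.5 28.3] 73.2
side 3 8 330 [382. 490. 664.] [-134.  -14.  156.]
side 38 45 432 [381. 522. 672.] [-121.  -17.  159.]
side 66 73 1450 [525. 619. 722.] [-119.   26.  139.]
side 76 86 896 [522. 609. 725.] [-121.   39.  167.]
side 89 96 186 [524. 647. 727.] [-121.  -14.  175.]
side 220 228 166 [624. 638. 678.] [-122.  -62.  179.]
side rim 343 [472.9  42.9] [232.8 179.5] 87.8
side walls 179 [629.3  34.7] [302.4 192.8] 82.0
side bedtop 1083 [623.2  32.1] [298.5 191.7] 84.2
side board 258 [487.4 355.5] [106.9 185.3] 80.3
side brushback 66 [497.7 348.6] [ 32.1 134. ] 74.6
side handletop 29 [499.9 351.4] [25.9 21.8] 78.6
top 214 [606. -18.] [22. 69.] 81.2 [572. -31.  77.] [640.  -2.  89.]
top 238 [590.  43.] [85. 28.] 4.4 [547.  27.  73.] [632.  58.  89.]
top 219 [580. 102.] [24. 61.] 87.0 [549.  89.  73.] [611. 115.  99.]
side 162 [581. 111.] [48. 64.] 88.1 [549.  87.  73.] [613. 135.  95.]
side 168 [590.  41.] [83. 30.] 4.2 [548.  23.  73.] [631.  57.  83.]
side 167 [607. -19.] [24. 71.] 81.4 [571. -34.  73.] [643.  -4.  82.]
```

```bash
cat >> h.py <<'E'
from scipy.spatial.transform import Rotation as Ro
BED=np.array([629.5,36.5]); YAW=np.radians(-5.4)
EX=np.array([np.cos(YAW),np.sin(YAW)]); EY=np.array([-EX[1],EX[0]])
def w(bx,by): return BED+bx*EX+by*EY
def b(p): d=np.array(p)[:2]-BED; return np.array([d@EX,d@EY])
def pose():
    s=readout.sense(); q=s['ee_rot']; R=Ro.from_quat([q[1],q[2],q[3],q[0]]).as_matrix(); return s,np.array(s['eef_pos']),R
def go(t,yaw=None):
    s,p,R=pose(); y=np.degrees(np.arctan2(R[1,1],R[0,1])); d=R.T@(np.array(t,float)-p)/10
    tw=0 if yaw is None else -((yaw-y+180)%360-180)
    print('t%.2f'%s['time_s'],'at',p.round(1),'yaw %.1f'%y,'shift cm',d.round(2),'twist %.1f'%tw,'F',np.round(s['force'],1),'g %.2f'%s['grip_width'])
E
python3 - <<'E'
from h import *
f,cx,cy,R,t=cam('wrist'); s,p,Rt=pose()
c=-R.T@t; print('cam in tool',Rt.T@(c-p))
go([500,351.6,231],163.2)
E
```

```text
cam in tool [  76.13513793    0.57649422 -142.725571  ]
t1.20 at [120.6 511.  231.3] yaw 76.7 shift cm [-4.058e+01 -6.800e+00  3.000e-02] twist -86.5 F [-0.4  0.4  0.7] g 1.00
```

Call:
step_arm(plan="-40.6 -6.8 0 -86.5 100;-40.6 -6.8 0 -86.5 100;-40.6 -6.8 0 -86.5 100;-40.6 -6.8 0 -86.5 100;-40.6 -6.8 0 -86.5 100;-40.6 -6.8 0 -86.5 100;-40.6 -6.8 0 -86.5 100;-40.6 -6.8 0 -86.5 100;-40.6 -6.8 0 -86.5 100;-40.6 -6.8 0 -86.5 100")

```text
time_s: 2.2
eef_pos: [503.9, 348.7, 230.3]
ee_rot: [-0.0, -0.558, 0.83, -0.0]
force: [-0.5, -0.1, -0.0]
grip_width: 1.002
```

```bash
python3 - <<'E'
from h import *
go([500,351.6,136],163.2)
im,d=cams.capture('wrist'); go([500,351.6,136],163.2); P=cloud('wrist',d); x,y,z=P[...,0],P[...,1],P[...,2]
for lo,hi in((175,184),(82,89),(17,23)):
    m=(d>0)&(z>lo)&(z<hi)&(x>400)&(x<600)&(y>250)&(y<450)
    if m.sum()>20: r=cv2.minAreaRect(P[m][:,:2].astype(np.float32)); print(lo,m.sum(),np.round(r[0],1),np.round(r[1],1),round(r[2],1))
save(im,'w1.png')
E
```

```text
t2.20 at [503.9 348.7 230.3] yaw 157.9 shift cm [-0.12  0.47  9.43] twist -5.3 F [-0.5 -0.1 -0. ] g 1.00
t2.25 at [502.  350.  230.5] yaw 158.4 shift cm [-0.08  0.24  9.45] twist -4.8 F [ 0.2 -0.2  0.2] g 1.00
175 1121 [497.5 354.6] [26.8 28.1] 72.3
82 3115 [497.9 354.8] [ 35.8 143. ] 73.9
17 5671 [487.5 360.1] [109.4 188.9] 80.6
```

View pics/w1.png

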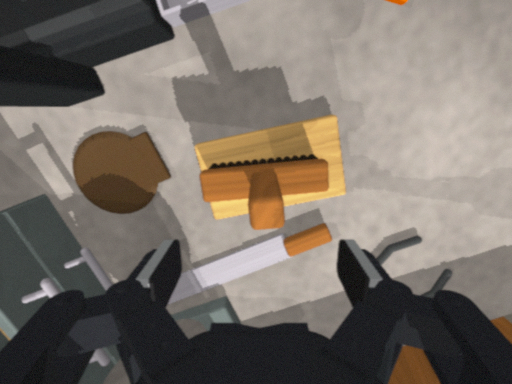

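Call:
step_arm(plan="0 0 3 -0.5 100;0 0 6 -0.5 100;0 0 6 -0.5 100;0 0 6 -0.5 100")

```text
time_s: 2.65
eef_pos: [500.0, 351.9, 172.2]
ee_rot: [0.0, -0.561, 0.828, -0.0]
force: [-0.2, 0.6, 0.2]
grip_width: 1.004
```

```bash
python3 - <<'E'
from h import *
go([499.5,352.2,136],163.2)
im,d=cams.capture('wrist'); P=cloud('wrist',d); x,y,z=P[...,0],P[...,1],P[...,2]
for lo,hi in((175,184),(82,89),(17,23)):
    m=(d>0)&(z>lo)&(z<hi)&(x>400)&(x<600)&(y>250)&(y<450)
    if m.sum()>20: r=cv2.minAreaRect(P[m][:,:2].astype(np.float32)); print(lo,m.sum(),np.round(r[0],1),np.round(r[1],1),round(r[2],1))
go([499.5,352.2,136],163.2)
E
```

```text
t2.65 at [500.  351.9 172.2] yaw 158.3 shift cm [-0.01  0.06  3.62] twist -4.9 F [-0.2  0.6  0.2] g 1.00
175 2049 [500.  353.4] [27.4 27.9] 73.9
82 4722 [500.4 353.8] [ 35.8 143.3] 73.4
17 7607 [490.4 359.3] [109.5 189.5] 79.9
t2.70 at [500.5 352.  173.1] yaw 158.3 shift cm [0.03 0.1  3.71] twist -4.9 F [0.4 0.3 0. ] g 1.00
```

Call:
step_arm(plan="-0.1 0 2 -5.2 100;-0.1 0 3.7 -5.2 100;-0.1 0 3.7 -5.2 100;-0.1 0 3.7 -5.2 20;-0.1 0 3.7 -5.2 20;-0.1 0 3.7 -5.2 20;-0.1 0 3.7 -5.2 20;-0.1 0 3.7 -5.2 20;-0.1 0 3.7 -5.2 20", grip_force=20)

```text
time_s: 3.6
eef_pos: [500.5, 352.6, 134.8]
ee_rot: [0.0, -0.598, 0.801, 0.0]
force: [-2.4, 0.6, 4.0]
grip_width: 0.325
```

```bash
python3 - <<'E'
from h import *
go([500.2,352.8,136],163.5)
import math
g=135-0
for th in(5,10,15,20,25,30,35,40,42,45):
    a=math.radians(th); print(th,'x %.2f'%((g*math.sin(a)+16*(1-math.cos(a)))/10),'down %.2f'%((g-g*math.cos(a)-16*math.sin(a))/10))
E
```

```text
t3.60 at [500.5 352.6 134.8] yaw 163.5 shift cm [-0.01  0.03 -0.12] twist 0.0 F [-2.4  0.6  4. ] g 0.33
5 x 1.18 down -0.09
10 x 2.37 down -0.07
15 x 3.55 down 0.05
20 x 4.71 down 0.27
25 x 5.86 down 0.59
30 x 6.96 down 1.01
35 x 8.03 down 1.52
40 x 9.05 down 2.13
42 x 9.44 down 2.40
45 x 10.01 down 2.82
```

Call:
step_arm(plan="0.4 0 0 0 20;0.8 0 0 0 20;1.2 0 0 0 20;1.6 0 0 0 20;2.0 0 0 0 20;2.4 0 0 0 20;2.4 0 0 0 20")

```text
time_s: 4.3
eef_pos: [493.6, 329.2, 134.6]
ee_rot: [0.0, -0.598, 0.801, 0.0]
force: [-2.8, 2.1, 5.5]
grip_width: 0.322
```

```bash
cat >> h.py <<'E'
def tilt():
    im,d=cams.capture('wrist'); s,p,R=pose(); P=(cloud('wrist',d)-p)@R  # tool frame
    hsv=cv2.cvtColor(im,cv2.COLOR_RGB2HSV); m=(d>0)&(hsv[...,1]>90)&(abs(P[...,1])<80)&(abs(P[...,0])<160)&(P[...,2]>-60)&(P[...,2]<110)
    h=m&(abs(P[...,1])<11)&(P[...,0]>-120)
    print('handle/back profile z: x(max) ',[(z,round(float(np.percentile(P[h&(abs(P[...,2]-z)<3)][:,0],95)),1),round(float(np.percentile(P[h&(abs(P[...,2]-z)<3)][:,0],5)),1)) for z in range(-45,80,8) if (h&(abs(P[...,2]-z)<3)).sum()>8])
    return im
E
python3 - <<'E'
from h import *
go([500.2,352.8,136],163.5); im=tilt(); save(im,'w2.png')
E
```

```text
t4.30 at [493.6 329.2 134.6] yaw 163.5 shift cm [-2.45  0.04 -0.14] twist -0.0 F [-2.8  2.1  5.5] g 0.32
handle/back profile z: x(max)  [(-45, 13.3, -8.6), (-37, 15.2, 13.9), (-29, 13.9, 12.6), (-21, 12.6, 11.3), (-13, 11.3, 10.2), (-5, 10.0, 8.9), (3, 8.7, 7.5), (11, 7.4, 6.3), (19, 6.1, 4.8), (27, 4.8, 3.6), (35, 3.5, 2.4), (43, 2.1, 1.0), (51, 3.5, -0.5), (59, 3.5, 2.8)]
```

View pics/w2.png

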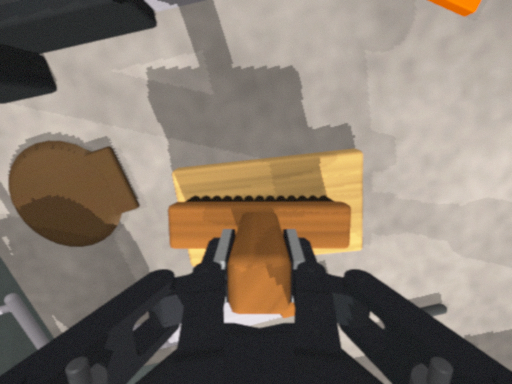

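Call:
step_arm(plan="0.6 0 0.07 0 20;1.2 0 0.12 0 20;1.8 0 0.22 0 20;2.4 0 0.36 0 20;3.0 0 0.53 0 20;3.6 0 0.72 0 20;4.1 0 0.91 0 20;4.6 0 1.1 0 20;5.15 0 1.35 0 20;5.65 0 1.62 0 20")

```text
time_s: 5.35
eef_pos: [477.5, 274.7, 117.8]
ee_rot: [-0.0, -0.598, 0.801, -0.0]
force: [-2.2, 0.8, 4.2]
grip_width: 0.327
```

Call:
step_arm(plan="0.5 0 0.3 0 20;1.0 0 0.58 0 20;1.4 0 0.85 0 20;1.4 0 0.85 0 20;1.4 0 0.85 0 20;1.4 0 0.85 0 20;1.4 0 0.85 0 20", grip_force=20)

```text
time_s: 6.05
eef_pos: [473.5, 261.6, 109.3]
ee_rot: [-0.001, -0.598, 0.801, -0.0]
force: [-0.8, -1.9, -1.6]
grip_width: 0.324
```

```bash
python3 - <<'E'
from h import *
go([500.2,352.8,136],163.5); im=tilt(); save(im,'w3.png')
E
```

```text
t6.05 at [473.5 261.6 109.3] yaw 163.5 shift cm [-9.5   0.03 -2.68] twist 0.0 F [-0.8 -1.9 -1.6] g 0.32
handle/back profile z: x(max)  [(-45, 13.7, 3.6), (-37, 21.3, 16.0), (-29, 21.1, -16.7), (-13, -30.1, -31.7), (11, -50.2, -51.6), (19, -59.6, -64.8)]
```

View pics/w3.png

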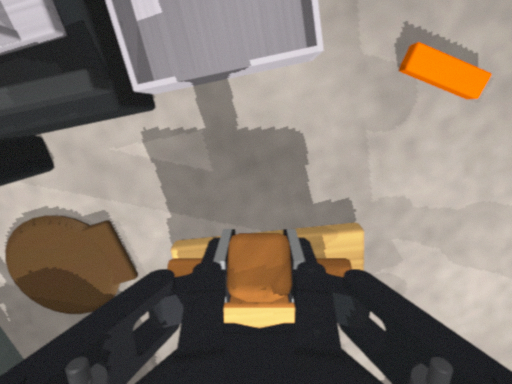

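```bash
python3 - <<'E'
from h import *
im,d=cams.capture('wrist'); s,p,R=pose(); P=(cloud('wrist',d)-p)@R
for r in range(228,322,6): print(r,P[r,258].round(1),im[r,258])
print('back'); 
for r in range(256,275,4): print(r,P[r,190].round(1),im[r,190],P[r,330].round(1))
E
```

```text
228 [-42.1  -0.6 108.8] [131 127 118]
234 [ 21.4  -0.2 -33.3] [126  81  40]
240 [ 19.9  -0.2 -36.2] [153  98  49]
246 [ 18.   -0.2 -38.1] [161 103  52]
252 [ 16.2  -0.2 -40.1] [164 102  50]
258 [ 13.6  -0.2 -40.6] [170 107  52]
264 [ 12.4  -0.1 -43.5] [166 107  53]
270 [ 10.9  -0.1 -45.6] [153  95  45]
276 [  8.3  -0.1 -46.1] [150  95  49]
282 [  6.5  -0.1 -47.6] [150  93  46]
288 [  4.6  -0.1 -48.9] [176 115  58]
294 [  1.6  -0.1 -49. ] [203 129  61]
300 [-30.8  -0.2 -13. ] [202 128  62]
306 [-64.   -0.3  21. ] [201 129  65]
312 [-129.    -0.5   88.3] [248 219 131]
318 [-137.4   -0.5   89.1] [249 221 130]
back
256 [-62.9 -67.1  89. ] [204 160  93] [-62.6  69.9  88.7]
260 [-37.4 -53.3  40.4] [139  91  46] [-36.9  55.4  39.8]
264 [-39.4 -52.8  38. ] [150  98  46] [-39.6  55.3  38.5]
268 [-41.5 -52.4  35.8] [147  92  44] [-41.5  54.8  36. ]
272 [-43.7 -52.1  33.7] [134  88  49] [-44.   54.6  34.4]
```

Call:
step_arm(plan="0 0 0 0 20;0 0 0 0 20;0 0 -3 0 20;0 0 -6 0 20;0 0 -9.5 0 20;0 0 -9.5 0 20;0 0 -9.5 0 20", grip_force=120)

```text
time_s: 6.85
eef_pos: [473.5, 261.9, 204.1]
ee_rot: [-0.0, -0.598, 0.801, 0.0]
force: [-1.3, 0.5, -4.8]
grip_width: 0.319
```

```bash
cat >> h.py <<'E'
def tool_edge():
    im,d=cams.capture('wrist'); s,p,R=pose(); P=(cloud('wrist',d)-p)@R
    c=P[190:320,258]; c=c[(c[:,2]<-30)&(abs(c[:,0])<40)]
    a=np.polyfit(c[:,0],c[:,2],1)[0]; th=np.arctan(a); e=c[c[:,0].argmax()]
    u=np.array([np.sin(th),-np.cos(th)]); n=np.array([np.cos(th),np.sin(th)])
    top=e[[0,2]]-14*n; edge=top-160*u+16*n
    print('tilt %.1f'%np.degrees(th),'top',top.round(1),'front edge(x,z)',edge.round(1),'rear',(edge-32*n).round(1),'edge world z %.1f'%(p[2]-edge[1]))
    return im,d,P
E
python3 - <<'E'
from h import *
tool_edge(); q=w(-190,2); go([q[0],q[1],200],84.6); q=w(-50,2); go([q[0],q[1],200],84.6)
E
```

```text
tilt 33.3 top [  9.7 -42. ] front edge(x,z) [-64.7 100.6] rear [-91.5  83. ] edge world z 102.6
t6.90 at [473.  261.7 203.2] yaw 163.5 shift cm [20.61 -2.71  0.34] twist 78.9 F [-0.1  0.2 -4.8] g 0.32
t6.90 at [473.  261.7 203.2] yaw 163.5 shift cm [ 17.92 -16.45   0.31] twist 78.9 F [-0.1  0.2 -4.8] g 0.32
```

```bash
python3 - <<'E'
from h import *
im,d=cams.capture('wrist'); s,p,R=pose(); P=(cloud('wrist',d)-p)@R
for r in range(228,322,8): print(r,P[r,258].round(1))
for r in range(240,290,5): print(r,P[r,190].round(1),P[r,330].round(1),im[r,190])
E
```

```text
228 [-76.6  -0.8 182.7]
236 [ 20.9  -0.2 -34.3]
244 [ 18.5  -0.2 -37.3]
252 [ 16.5  -0.2 -40.5]
260 [ 13.7  -0.2 -42.5]
268 [ 10.8  -0.2 -44. ]
276 [  7.5  -0.2 -44.9]
284 [  7.   -0.1 -49.7]
292 [  2.9  -0.1 -49.4]
300 [-35.7  -0.3  -7. ]
308 [-218.2   -0.8  197.7]
316 [-233.2   -0.8  197.6]
240 [-105.   -98.2  203. ] [-94.9  96.6 184. ] [187 178 167]
245 [-112.8  -98.8  202.8] [-102.3   97.2  183.9] [187 178 166]
250 [-121.2  -99.5  203.3] [-109.5   97.5  183.1] [184 173 165]
255 [-128.4  -99.6  201.5] [-117.4   98.2  183.3] [182 171 163]
260 [-37.2 -53.2  40.1] [-37.1  55.5  40.2] [135  85  38]
265 [-39.3 -52.4  36.4] [-39.6  54.9  37.1] [144  89  42]
270 [-42.8 -52.4  35.1] [-42.4  54.6  34.7] [147  94  48]
275 [  5.9 -29.8 -41.9] [  6.5  31.  -42.7] [36 32 37]
280 [  6.6 -28.7 -46.4] [  6.2  30.3 -45.8] [35 35 38]
285 [  6.1 -28.1 -49. ] [  6.9  29.1 -50.1] [29 30 34]
```

Call:
step_arm(plan="20.6 -2.7 0 78.9 20;20.6 -2.7 0 78.9 20;20.6 -2.7 0 78.9 20;20.6 -2.7 0 78.9 20;20.6 -2.7 0 78.9 20;20.6 -2.7 0 78.9 20;20.6 -2.7 0 78.9 20;20.6 -2.7 0 78.9 20;20.6 -2.7 0 78.9 20;20.6 -2.7 0 78.9 20")

```text
time_s: 7.95
eef_pos: [440.5, 56.7, 203.4]
ee_rot: [-0.001, 0.048, 0.999, 0.0]
force: [0.2, -0.3, -2.9]
grip_width: 0.308
```

Call:
step_arm(plan="0 0 0 0 20;0 0 0 0 20;0 0 0 0 20")

```text
time_s: 8.25
eef_pos: [441.0, 56.7, 204.4]
ee_rot: [-0.0, 0.046, 0.999, 0.0]
force: [-1.0, 0.2, -3.3]
grip_width: 0.311
```

```bash
python3 - <<'E'
from h import *
q=w(-50,2); go([q[0],q[1],200],84.6); print(b(pose()[1]))
im,d=cams.capture('side'); save(im[60:330,120:450].repeat(2,0).repeat(2,1),'s1.png')
E
```

```text
t8.25 at [441.   56.7 204.4] yaw 84.7 shift cm [-13.95  -0.06   0.43] twist 0.1 F [-1.   0.2 -3.3] g 0.31
[-189.54472285    2.35862075]
```

View pics/s1.png

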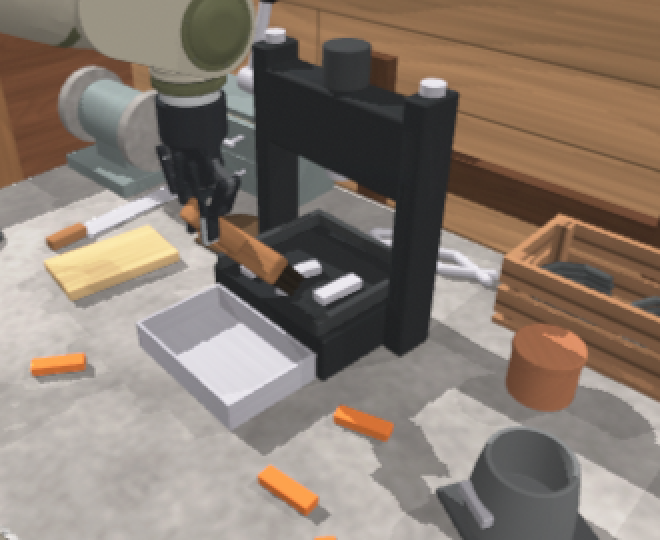

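```bash
python3 - <<'E'
from h import *
p=pose()[1]
for n in('side','top'):
    im,d=cams.capture(n); P=cloud(n,d); ok=d>0
    D=P-p; X=D[...,:2]@EX; Y=D[...,:2]@EY
    for lo in range(-90,300,30):
        m=ok&(D[...,2]>lo)&(D[...,2]<lo+30)&(abs(Y)<75)&(X<130)&(X>-150)
        if m.sum()>10: print(n,lo,m.sum(),'x max %.0f min %.0f'%(np.percentile(X[m],99.5),np.percentile(X[m],1)))
E
```

```text
side -90 91 x max 102 min 56
side -60 333 x max 88 min 36
side -30 242 x max 66 min -5
side 0 171 x max 35 min -20
side 30 287 x max 12 min -20
side 60 401 x max 13 min -17
side 90 398 x max 13 min -19
side 120 398 x max 29 min -37
side 150 533 x max 32 min -37
side 180 409 x max 26 min -39
side 210 586 x max 39 min -80
side 240 1466 x max 42 min -145
side 270 1756 x max 35 min -148
top 30 17 x max -9 min -19
top 60 18 x max -10 min -12
top 120 45 x max -24 min -37
top 150 51 x max -28 min -37
top 180 34 x max -32 min -39
top 210 68 x max 29 min -50
top 240 283 x max 45 min -54
top 270 3176 x max 41 min -52
```

Call:
step_arm(plan="-4 0 0 0 20;-8 0 0 0 20;-11 0 0 0 20;-14 0 0 0 20;-14 0 0 0 20;-14 0 0 0 20;-14 0 2 0 20;-14 0 4 0 20;-14 0 4.3 0 20;-14 0 4.3 0 20")

```text
time_s: 9.4
eef_pos: [580.0, 43.6, 162.1]
ee_rot: [-0.0, 0.047, 0.999, 0.0]
force: [0.7, -0.8, -3.3]
grip_width: 0.314
```

```bash
python3 - <<'E'
from h import *
q=w(-190,2); go([q[0],q[1],160],84.6); print(b(pose()[1]))
im,d=cams.capture('side'); P=cloud('side',d); save(im[100:280,180:400].repeat(3,0).repeat(3,1),'s2.png')
m=(d>0)&(im.max(-1)<60)
E
```

```text
t9.40 at [580.   43.6 162.1] yaw 84.6 shift cm [14.01 -0.04  0.21] twist 0.0 F [ 0.7 -0.8 -3.3] g 0.31
[-49.91343142   2.43995819]
```

View pics/s2.png

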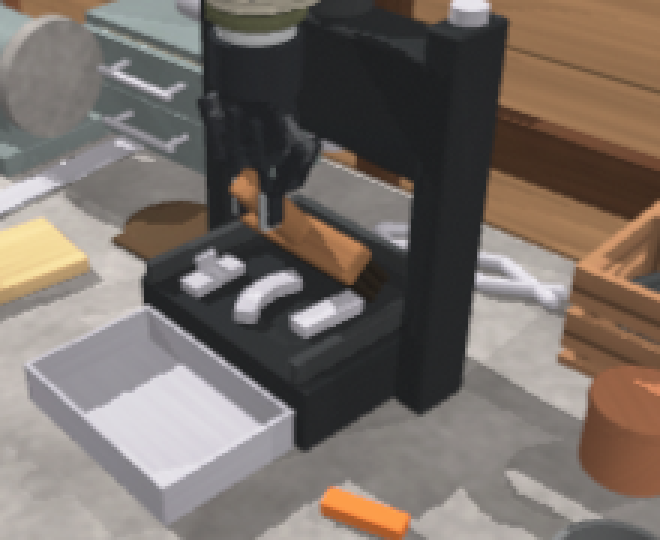

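Call:
step_arm(plan="0 0 0.25 0 20;0.8 0 0.25 0 20;1.6 0 0.25 0 20;2.4 0 0.25 0 20;3.2 0 0.25 0 20;4.0 0 0.25 0 20;4.8 0 0.25 0 20;5.6 0 0.25 0 20;6.4 0 0.25 0 20;7.2 0 0.25 0 20")

```text
time_s: 10.45
eef_pos: [508.5, 50.3, 159.4]
ee_rot: [0.001, 0.047, 0.999, -0.0]
force: [4.4, -0.4, -1.2]
grip_width: 0.312
```

```bash
python3 - <<'E'
from h import *
go([580,43,160],84.6); print(b(pose()[1]))
im,d=cams.capture('side'); save(im[100:280,180:400].repeat(3,0).repeat(3,1),'s3.png')
E
```

```text
t10.45 at [508.5  50.3 159.4] yaw 84.6 shift cm [-7.19 -0.05 -0.05] twist 0.0 F [ 4.4 -0.4 -1.2] g 0.31
[-121.75279485    2.32484286]
```

View pics/s3.png

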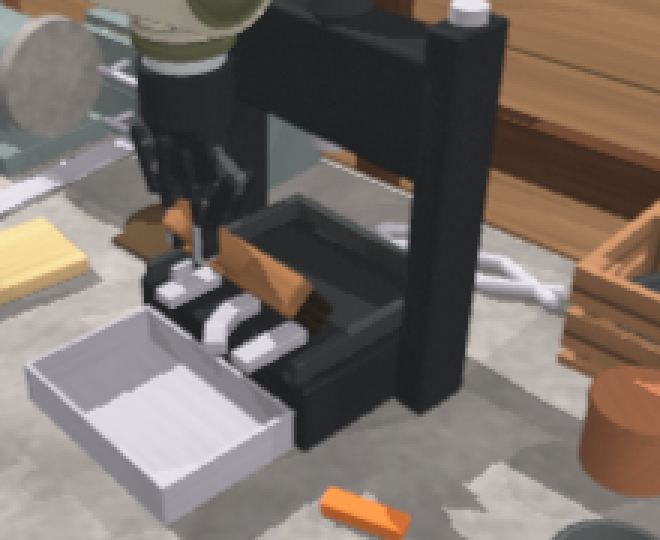

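Call:
step_arm(plan="0.8 0 0 0 20;1.6 0 0 0 20;2.4 0 0 0 20;3.2 0 0 0 20;4.0 0 0 0 20;4.8 0 0 0 20;5.6 0 0 0 20;6.4 0 0 0 20;7.2 0 0 0 20;8.0 0 0 0 20")

```text
time_s: 11.5
eef_pos: [427.7, 57.9, 158.5]
ee_rot: [-0.001, 0.047, 0.999, 0.0]
force: [0.4, -0.2, -2.8]
grip_width: 0.315
```

```bash
python3 - <<'E'
from h import *
go([580,43,160],84.6); print(b(pose()[1]))
im,d=cams.capture('side'); save(im[100:280,180:400].repeat(3,0).repeat(3,1),'s4.png')
E
```

```text
t11.50 at [427.7  57.9 158.5] yaw 84.6 shift cm [-15.3   -0.06  -0.19] twist 0.0 F [ 0.4 -0.2 -2.8] g 0.32
[-202.88608993    2.35941326]
```

View pics/s4.png

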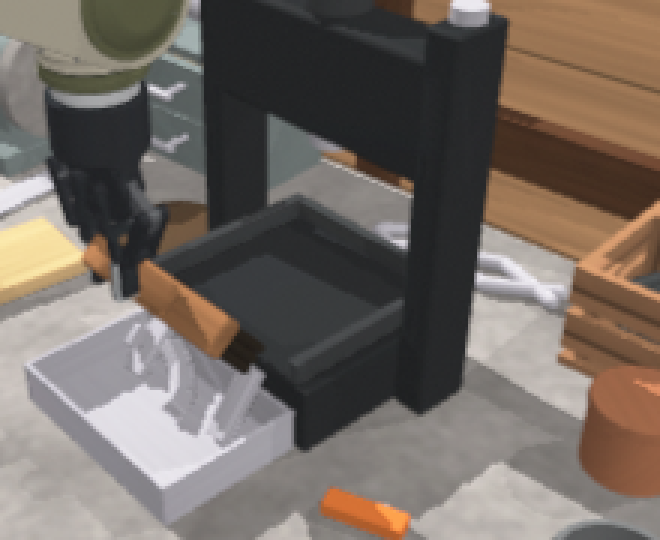

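Call:
step_arm(plan="0.8 0 0 0 20;1.6 0 0 0 20;2.4 0 0 0 20;2.4 0 0 0 20;2.4 0 -1 0 20;2.4 0 -4 0 20;2.4 0 -7 0 20;2.4 0 -7 0 20;2.4 0 -7 0 20")

```text
time_s: 12.45
eef_pos: [405.3, 60.0, 229.1]
ee_rot: [0.0, 0.047, 0.999, -0.0]
force: [0.4, -0.7, -4.3]
grip_width: 0.314
```

```bash
python3 - <<'E'
from h import *
go([473.5,261.7,204],163.5); print(b(pose()[1]))
im,d=cams.capture('side'); save(im[100:280,180:400].repeat(3,0).repeat(3,1),'s5.png')
P=cloud('side',d); D=P[...,:2]-BED; X=D@EX; Y=D@EY; z=P[...,2]
m=(d>0)&(im.min(-1)>120)&(X>-130)&(X<-60)&(abs(Y)<98)&(z>48)&(z<110); print(m.sum(), X[m].max() if m.any() else 0, z[m].max() if m.any() else 0)
E
```

```text
t12.45 at [405.3  60.  229.1] yaw 84.6 shift cm [-4.89 20.72  2.51] twist -78.9 F [ 0.4 -0.7 -4.3] g 0.31
[-225.37252994    2.28981652]
92 -102.76745709655988 64.71064336461043
```

View pics/s5.png

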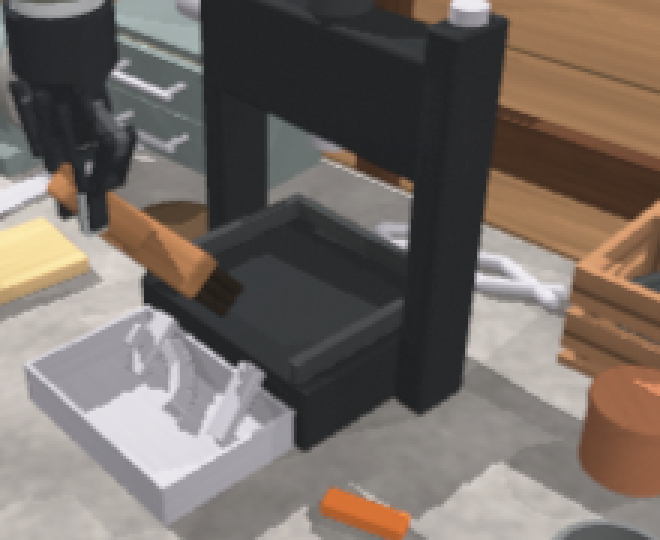

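```bash
python3 - <<'E'
from h import *
go([473.4,256.7,215],169.5)
E
```

```text
t12.50 at [404.9  60.  228.3] yaw 84.6 shift cm [-4.97 20.22  1.33] twist -84.9 F [ 0.5  1.  -4.8] g 0.31
```

Call:
step_arm(plan="-5 20.2 0 -84.9 20;-5 20.2 0 -84.9 20;-5 20.2 0 -84.9 20;-5 20.2 0 -84.9 20;-5 20.2 0 -84.9 20;-5 20.2 0 -84.9 20;-5 20.2 0 -84.9 20;-5 20.2 0 -84.9 20;-5 20.2 0 -84.9 20;-5 20.2 0 -84.9 20")

```text
time_s: 13.5
eef_pos: [473.6, 256.2, 227.3]
ee_rot: [-0.001, -0.642, 0.767, 0.001]
force: [0.6, -0.2, -3.3]
grip_width: 0.315
```

Call:
step_arm(plan="0 0 0 0 20;0 0 0 0 20;0 0 0 0 20;0 0 4 0 20;0 0 8 0 20;0 0 8 0 20;0 0 8 0 20")

```text
time_s: 14.2
eef_pos: [474.4, 256.5, 150.0]
ee_rot: [0.0, -0.639, 0.769, -0.0]
force: [-0.2, 0.9, -2.7]
grip_width: 0.312
```

```bash
python3 - <<'E'
from h import *
go([473.4,256.7,107],169.5)
im,d=cams.capture('wrist'); s,p,R=pose(); P=(cloud('wrist',d)-p)@R
for r in range(228,312,8): print(r,P[r,258].round(1))
E
```

```text
t14.20 at [474.4 256.5 150. ] yaw 169.5 shift cm [0.  0.1 4.3] twist -0.0 F [-0.2  0.9 -2.7] g 0.31
228 [-52.4  -0.7 130.8]
236 [ 21.   -0.2 -34.5]
244 [ 18.3  -0.2 -37. ]
252 [ 16.1  -0.2 -40. ]
260 [ 13.   -0.2 -41.3]
268 [ 11.1  -0.2 -44.5]
276 [  8.3  -0.2 -46.1]
284 [  6.7  -0.2 -49.3]
292 [  3.1  -0.2 -49.6]
300 [-34.5  -0.3  -8.6]
308 [-178.1   -0.7  151.1]
```

Call:
step_arm(plan="0 0 2.5 0 20;0 0 3.8 0 20;0 0 4.0 0 20;0 0 4.15 0 20;0 0 4.15 0 20;0 0 4.15 0 20")

```text
time_s: 14.85
eef_pos: [474.5, 256.4, 109.2]
ee_rot: [0.001, -0.64, 0.769, -0.0]
force: [-3.4, -4.7, 7.3]
grip_width: 0.312
```

```bash
python3 - <<'E'
from h import *
go([473.4,256.7,107],169.5)
import math
f=lambda th:(136.2*math.sin(th)-9.4*math.cos(th),136.2*math.cos(th)+9.4*math.sin(th))
x0,h0=f(math.radians(43))
for th in range(43,-1,-3):
    x,h=f(math.radians(th)); print(th,'%.2f %.2f'%((x-x0)/10,-(h-h0)/10))
print([round(-x0/10-.94,2),-(136.2-h0)/10])
E
```

```text
t14.85 at [474.5 256.4 109.2] yaw 169.5 shift cm [-0.01  0.11  0.22] twist 0.0 F [-3.4 -4.7  7.3] g 0.31
43 0.00 -0.00
40 -0.57 -0.44
37 -1.16 -0.84
34 -1.76 -1.22
31 -2.39 -1.56
28 -3.04 -1.86
25 -3.70 -2.14
22 -4.37 -2.38
19 -5.06 -2.58
16 -5.75 -2.75
13 -6.45 -2.88
10 -7.16 -2.97
7 -7.87 -3.03
4 -8.59 -3.05
1 -9.30 -3.03
[-9.54, -3.017884125488149]
```

Call:
step_arm(plan="0 0 0 0 20;0 0 0 0 20;-0.57 0 -0.41 0 20;-1.16 0 -0.82 0 20;-1.76 0 -1.19 0 20;-2.39 0 -1.53 0 20;-3.04 0 -1.83 0 20;-3.7 0 -2.1 0 20;-4.37 0 -2.34 0 20;-5.06 0 -2.54 0 20", grip_force=20)

```text
time_s: 15.85
eef_pos: [483.3, 306.8, 133.1]
ee_rot: [-0.0, -0.64, 0.769, 0.0]
force: [-0.3, 0.2, -3.2]
grip_width: 0.314
```

```bash
python3 - <<'E'
from h import *
go([474.4,256.5,109],169.5); tilt()
im,d=cams.capture('wrist'); s,p,R=pose(); P=(cloud('wrist',d)-p)@R
for r in range(200,330,8): print(r,P[r,258].round(1))
E
```

```text
t15.85 at [483.3 306.8 133.1] yaw 169.5 shift cm [ 5.1  -0.04  2.41] twist 0.0 F [-0.3  0.2 -3.2] g 0.31
handle/back profile z: x(max)  [(-45, 13.5, 4.2), (-37, 21.1, 14.5), (-29, 21.2, 20.6), (-5, -35.1, -36.1), (19, -59.2, -65.0)]
200 [-13.   -0.7 112.6]
208 [-21.9  -0.7 113.4]
216 [-30.8  -0.7 113.7]
224 [-39.7  -0.7 113.4]
232 [-48.8  -0.7 113.3]
240 [ 20.1  -0.2 -36.7]
248 [ 17.4  -0.2 -38.9]
256 [ 14.6  -0.2 -40.7]
264 [ 12.7  -0.2 -44. ]
272 [  9.8  -0.2 -45.5]
280 [  6.8  -0.2 -46.8]
288 [  4.7  -0.2 -49.1]
296 [ -0.2  -0.2 -48. ]
304 [-60.6  -0.4  19. ]
312 [-164.1   -0.7  128. ]
320 [-165.4   -0.7  116.4]
328 [  9.7  -0.1 -75.3]
```

```bash
python3 - <<'E'
from h import *
q=w(-171,230); go([q[0],q[1],200],-5.4)
for th in range(43,-4,-3):
    a=np.radians(th); cx=-136.2*np.sin(a)-22.6*np.cos(a); cz=136.2*np.cos(a)-22.6*np.sin(a)
    print(th,'%.2f %.2f'%(-(109.4+cx)/10,-(cz-84.2+7*(43-th)/43)/10))
E
```

```text
t15.95 at [483.4 307.  133.2] yaw 169.6 shift cm [ 2.55 -0.22 -6.68] twist 175.0 F [-0.9  0.5 -5. ] g 0.31
43 0.00 0.00
40 -0.45 -0.61
37 -0.94 -1.19
34 -1.45 -1.75
31 -1.99 -2.29
28 -2.55 -2.79
25 -3.14 -3.26
22 -3.74 -3.70
19 -4.37 -4.11
16 -5.01 -4.49
13 -5.67 -4.83
10 -6.35 -5.14
7 -7.04 -5.41
4 -7.74 -5.64
1 -8.44 -5.84
-2 -9.16 -6.00
```

Call:
step_arm(plan="0 0 -4 0 20;0 0 -6.7 10 20;2.5 -0.2 -6.7 85 20;2.5 -0.2 -6.7 85 20;2.5 -0.2 -6.7 85 20;2.5 -0.2 -6.7 85 20;2.5 -0.2 -6.7 85 20;2.5 -0.2 -6.7 85 20;2.5 -0.2 -6.7 85 20;2.5 -0.2 -6.7 85 20", grip_force=60)

```text
time_s: 16.95
eef_pos: [480.4, 281.1, 199.7]
ee_rot: [-0.0, -0.016, 1.0, -0.0]
force: [-0.4, 0.6, -3.6]
grip_width: 0.311
```

```bash
python3 - <<'E'
from h import *
q=w(-171,230); go([q[0],q[1],200],-5.4)
E
```

```text
t16.95 at [480.4 281.1 199.7] yaw 91.8 shift cm [-0.05  0.05 -0.03] twist 97.2 F [-0.4  0.6 -3.6] g 0.31
```

Call:
step_arm(plan="0 0 0 97.2 20;0 0 0 97.2 20;0 0 0 97.2 20;0 0 0 97.2 20;0 0 0 97.2 20;0 0 0 97.2 20;0 0 0 97.2 20;0 0 0 97.2 20;0 0 0 97.2 20;0 0 0 97.2 20")

```text
time_s: 17.95
eef_pos: [480.6, 281.2, 199.9]
ee_rot: [-0.0, 0.67, 0.742, 0.0]
force: [0.5, -0.0, -4.2]
grip_width: 0.316
```

Call:
step_arm(plan="0 0 0 8.5 20;0 0 0 11 20;0 0 0 11 20;0 0 0 11 20")

```text
time_s: 18.35
eef_pos: [480.6, 281.2, 199.9]
ee_rot: [-0.0, 0.736, 0.677, 0.0]
force: [0.7, -0.8, -4.6]
grip_width: 0.313
```

```bash
python3 - <<'E'
from h import *
q=w(-171,230); go([q[0],q[1],95],-5.4)
im,d=cams.capture('wrist'); s,p,R=pose(); P=(cloud('wrist',d)-p)@R
print([P[r,258].round(0).tolist() for r in range(236,300,10)])
z=p[2]-P[...,2]; m=(d>0)&(z>38)&(z<45)&(P[...,0]<60); X=(cloud('wrist',d)[...,:2]-BED)
m&=(X@EX<-105)&(X@EX>-240); r=X[m]@EY; print('rim y pct',np.percentile(r,[1,50,99]).round(1) if m.any() else None,m.sum())
E
```

```text
t18.35 at [480.6 281.2 199.9] yaw -4.7 shift cm [ 0.04  0.02 10.49] twist 0.7 F [ 0.7 -0.8 -4.6] g 0.31
[[22.0, -0.0, -35.0], [19.0, -0.0, -39.0], [16.0, -0.0, -41.0], [13.0, -0.0, -45.0], [10.0, -0.0, -47.0], [6.0, -0.0, -48.0], [1.0, -0.0, -48.0]]
rim y pct [35.8 42.8 49. ] 27
```

Call:
step_arm(plan="0 0 4 0.7 20;0 0 8 0.7 20;0 0 10.6 0.7 20;0 0 10.6 0.7 20;0 0 10.6 0.7 20;-0.4 0 10.6 0.7 20;-0.8 0 10.6 0.7 20;-1.1 0 10.6 0.7 20;-1.1 0 10.6 0.7 20")

```text
time_s: 19.3
eef_pos: [480.1, 270.6, 94.8]
ee_rot: [-0.0, 0.74, 0.672, 0.001]
force: [-1.2, 4.7, -1.4]
grip_width: 0.315
```

Call:
step_arm(plan="-0.2 0 0 0 20;-0.4 0 0 0 20;-0.6 0 0 0 20;-0.6 0 0 0 20", grip_force=20)

```text
time_s: 19.7
eef_pos: [478.6, 263.9, 93.8]
ee_rot: [-0.0, 0.74, 0.672, -0.001]
force: [-3.0, 2.2, -3.5]
grip_width: 0.312
```

```bash
python3 - <<'E'
from h import *
go([480.6,281.2,95],-5.4); print(b(pose()[1]))
E
```

```text
t19.70 at [478.6 263.9  93.8] yaw -5.5 shift cm [ 1.74  0.04 -0.12] twist -0.1 F [-3.   2.2 -3.5] g 0.31
[-171.67827689  212.23243463]
```

Call:
step_arm(plan="0 0 -0.5 0 20;-0.25 0 -1.0 0 20;-0.75 0 -1.6 0 20;-1.3 0 -2.1 0 20;-1.85 0 -2.6 0 20;-2.45 0 -3.1 0 20;-2.45 0 -3.1 0 20")

```text
time_s: 20.4
eef_pos: [476.7, 239.8, 126.0]
ee_rot: [-0.0, 0.74, 0.672, 0.001]
force: [-4.9, 5.5, -1.4]
grip_width: 0.309
```

```bash
python3 - <<'E'
from h import *
go([480.6,281.2,95],-5.4); print(b(pose()[1])); im=tilt(); save(im,'w4.png')
s,p,R=pose(); im,d=cams.capture('wrist'); P=(cloud('wrist',d)-p)@R
for r in range(200,330,8): print(r,P[r,258].round(1))
E
```

```text
t20.40 at [476.7 239.8 126. ] yaw -5.5 shift cm [ 4.16 -0.01  3.1 ] twist -0.1 F [-4.9  5.5 -1.4] g 0.31
[-171.22066883  188.00855813]
handle/back profile z: x(max)  [(-45, 15.1, 4.5), (-37, 20.9, 17.9)]
200 [-16.2  -0.8 124.5]
208 [-25.7  -0.8 125.9]
216 [-35.   -0.8 126. ]
224 [-44.5  -0.8 126.2]
232 [-53.9  -0.8 125.8]
240 [ 20.8  -0.3 -35.7]
248 [ 19.1  -0.3 -39.8]
256 [ 16.7  -0.3 -42.3]
264 [ 13.2  -0.3 -43. ]
272 [ 10.7  -0.3 -45.1]
280 [  8.2  -0.3 -47. ]
288 [  5.   -0.3 -48. ]
296 [  2.2  -0.3 -49.5]
304 [ -3.3  -0.3 -47.7]
312 [-157.7   -0.7  121.7]
320 [-169.5   -0.7  121.7]
328 [ 11.   -0.2 -75.5]
```

```bash
python3 - <<'E'
from h import *
im,d=cams.capture('side'); a=cv2.resize(im[130:290,150:310],(600,600))
im2,d2=cams.capture('top'); c=cv2.resize(im2[90:260,110:310],(200,170))
save(a,'s6.png')
P=cloud('side',d)
m=(d>0)&(im.max(-1)<70)
D=P[...,:2]-BED; X=D@EX; Y=D@EY; z=P[...,2]
m&=(X>-245)&(X<-105)&(Y>70)&(Y<190)&(z<110); print(m.sum(),[ (k,np.round(np.percentile(v[m],[2,50,98]),0)) for k,v in(('X',X),('Y',Y),('z',z))])
m=(d>0)&(X>-245)&(X<-105)&(Y>90)&(Y<112)&(z>36)&(z<48); print('rim',m.sum(),np.percentile(Y[m],[2,50,98]),np.percentile(z[m],[2,50,98]))
E
```

```text
682 [('X', array([-241., -182., -110.])), ('Y', array([107., 118., 134.])), ('z', array([39., 57., 75.]))]
rim 236 [ 97.30006923 107.05474895 111.56296753] [36.20103193 39.57776263 47.26036641]
```

View pics/s6.png

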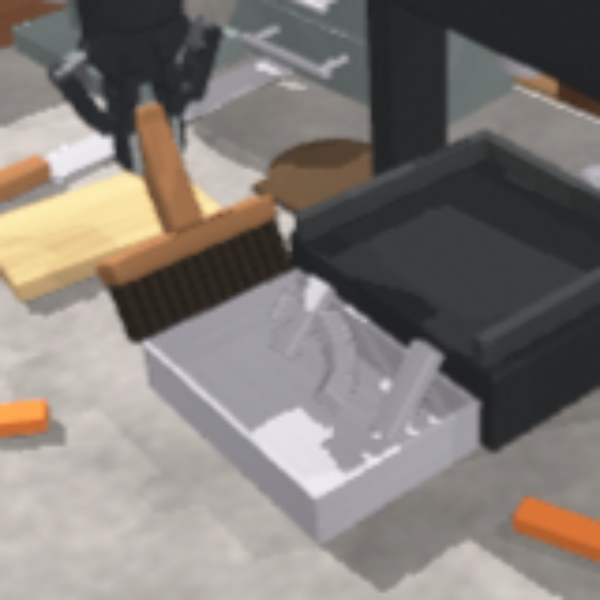

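```bash
cat >> h.py <<'E'
def sidetilt():
    im,d=cams.capture('side'); P=cloud('side',d); s,p,R=pose(); T=(P-p)@R
    m=(d>0)&(im.max(-1)<75)&(abs(T[...,1])<66)&(T[...,2]>25)&(T[...,2]<120)&(T[...,0]>-130)&(T[...,0]<30)
    q=T[m]; 
    for _ in range(4):
        c=np.polyfit(q[:,2],q[:,0],1); e=q[:,0]-np.polyval(c,q[:,2]); q=q[abs(e)<2.5*e.std()+.5]
    zt=np.percentile(q[:,2],97); print('bristle face tilt %.1f n %d resid %.1f'%(-np.degrees(np.arctan(c[0])),len(q),e.std()),'low z %.1f at x %.1f'%(zt,np.polyval(c,zt)),'world z %.1f'%(p[2]-zt),'bed y %.1f'%(b(p)[1]+np.polyval(c,zt)))
E
python3 -c "
from h import *
sidetilt()"
```

```text
bristle face tilt 27.6 n 605 resid 2.3 low z 85.5 at x -79.4 world z 40.3 bed y 108.9
```

Call:
step_arm(plan="-0.6 0 0 0 20;-1.2 0 -0.1 0 20;-1.8 0 -0.2 0 20;-2.4 0 -0.3 0 20;-3.0 0 -0.5 0 20;-3.6 0 -0.7 0 20;-4.2 0 -0.9 0 20;-4.8 0 -1.0 0 20;-5.4 0 -1.1 0 20;-5.4 0 -1.1 0 20")

```text
time_s: 21.65
eef_pos: [471.4, 186.0, 137.0]
ee_rot: [-0.0, 0.74, 0.673, 0.0]
force: [-5.6, 4.0, 1.4]
grip_width: 0.315
```

```bash
python3 - <<'E'
from h import *
go([480.6,281.2,95],-5.4); print(b(pose()[1])); tilt(); sidetilt()
E
```

```text
t21.65 at [471.4 186.  137. ] yaw -5.5 shift cm [9.56 0.   4.21] twist -0.1 F [-5.6  4.   1.4] g 0.31
[-171.42010655  133.95074878]
handle/back profile z: x(max)  [(-45, 16.6, -3.9), (-37, 17.0, 15.8), (-29, 16.1, 15.0), (-21, 15.3, 14.4), (-13, 14.5, 13.5), (-5, 13.7, 12.6), (3, 12.8, 11.8), (11, 12.0, 11.1), (19, 11.2, 10.3), (27, 10.4, 9.4), (35, 9.8, 8.5), (43, 8.8, 7.8), (51, 11.6, 7.1), (59, 11.3, 10.6)]
bristle face tilt 1.5 n 371 resid 1.8 low z 96.3 at x -26.3 world z 40.7 bed y 107.8
```

Call:
step_arm(plan="-0.4 0 0 0 20;-0.8 0 0 0 20;-1.2 0 0 0 20;-1.4 0 0 0 20;-1.4 0 0 0 20")

```text
time_s: 22.25
eef_pos: [469.8, 174.5, 137.4]
ee_rot: [-0.002, 0.739, 0.673, 0.002]
force: [-8.0, 16.5, 4.1]
grip_width: 0.316
```

```bash
python3 - <<'E'
from h import *
tilt(); go([485,300,200],-10.3)
E
```

```text
handle/back profile z: x(max)  [(-45, 15.9, -8.7), (-37, 16.3, 15.1), (-29, 16.3, 15.0), (-21, 16.2, 15.0), (-13, 16.2, 14.9), (-5, 16.1, 15.0), (3, 16.1, 15.0), (11, 16.0, 15.0), (19, 16.0, 15.0), (27, 15.9, 14.9), (35, 15.9, 14.9), (43, 16.9, 14.6), (51, 19.8, 17.3), (59, 19.8, 19.1), (75, 17.3, 15.8)]
t22.30 at [469.8 174.5 137.4] yaw -5.4 shift cm [12.67  0.34 -6.19] twist 4.9 F [-7.7 16.5  3.8] g 0.31
```

Call:
step_arm(plan="0.8 0 0 0 20;1.0 0 -3 0 20;1.5 0 -6 0 20;5 0 -6 4.7 20;9 0.2 -6 4.7 20;13 0.4 -6 4.7 20;13 0.4 -6 4.7 20;13 0.4 -6 4.7 20", grip_force=50)

```text
time_s: 23.1
eef_pos: [487.2, 301.1, 196.4]
ee_rot: [0.001, 0.767, 0.642, 0.0]
force: [-1.0, -0.1, -4.4]
grip_width: 0.315
```

```bash
python3 - <<'E'
from h import *
tilt(); go([489.7,356,138],-10)
im,d=cams.capture('wrist'); P=cloud('wrist',d); m=(d>0)&(P[...,2]>17)&(P[...,2]<23)&(P[...,0]>380)&(P[...,0]<600)&(P[...,1]>280)&(P[...,1]<440); r=cv2.minAreaRect(P[m][:,:2].astype(np.float32)); print(r)
E
```

```text
handle/back profile z: x(max)  [(-45, 16.0, -8.4), (-37, 16.3, 15.2), (-29, 16.3, 15.1), (-21, 16.1, 14.8), (-13, 15.9, 14.8), (-5, 15.9, 14.7), (3, 15.6, 14.7), (11, 15.5, 14.5), (19, 15.4, 14.4), (27, 15.2, 14.3), (35, 15.1, 14.2), (43, 14.7, 13.5), (51, 18.6, 15.0), (59, 18.8, 18.1), (75, 16.1, 14.5)]
t23.15 at [487.1 300.5 196.4] yaw -10.2 shift cm [ 5.51 -0.74  5.83] twist -0.2 F [ 0.  -1.1 -4.2] g 0.31
((489.0517578125, 359.2430725097656), (109.67742919921875, 189.2800750732422), 79.84556579589844)
```

Call:
step_arm(plan="3 -0.4 0 0 20;5.5 -0.7 0 0 20;5.5 -0.7 0 0 20;5.5 -0.7 0 0 20;5.5 -0.7 3 0 20;5.5 -0.7 5 0 20;5.5 -0.7 5.7 0 20;5.5 -0.7 5.9 0 20;5.5 -0.7 5.9 0 20")

```text
time_s: 24.1
eef_pos: [490.1, 356.3, 138.0]
ee_rot: [0.0, 0.767, 0.641, 0.001]
force: [0.5, -0.3, -4.5]
grip_width: 0.311
```

```bash
python3 - <<'E'
from h import *
tilt(); go([489.7,356,136],-10)
E
```

```text
handle/back profile z: x(max)  [(-45, 15.9, -8.8), (-37, 16.3, 15.2), (-29, 16.3, 15.1), (-21, 16.1, 14.8), (-13, 15.9, 14.8), (-5, 15.9, 14.6), (3, 15.7, 14.6), (11, 15.5, 14.5), (19, 15.5, 14.4), (27, 15.3, 14.2), (35, 15.1, 14.2), (43, 15.0, 13.4), (51, 18.7, 15.8), (59, 18.8, 18.1), (75, 16.1, 14.9)]
t24.15 at [490.2 356.5 138.2] yaw -10.2 shift cm [-0.05 -0.04  0.22] twist -0.2 F [-0.   0.1 -3. ] g 0.32
```

Not yet in contact; lower in small steps.

Call:
step_arm(plan="0 0 0.1 0 20;0 0 0.2 0 20;0 0 0.25 0 20;0 0 0.3 0 20;0 0 0.3 0 20", grip_force=20)

```text
time_s: 24.65
eef_pos: [489.5, 356.6, 133.9]
ee_rot: [-0.0, 0.767, 0.642, -0.0]
force: [0.6, -0.3, -4.4]
grip_width: 0.314
```

Call:
step_arm(plan="0 0 0.1 0 20;0 0 0.2 0 20;0 0 0.2 0 20;0 0 0.2 0 20")

```text
time_s: 25.05
eef_pos: [489.6, 356.7, 132.2]
ee_rot: [0.0, 0.767, 0.642, 0.0]
force: [-1.7, 0.2, -0.7]
grip_width: 0.314
```

Call:
step_arm(plan="0 0 0.05 0 20;0 0 0.1 0 20;0 0 0.15 0 20;0 0 0.15 0 20")

```text
time_s: 25.45
eef_pos: [489.6, 356.8, 132.1]
ee_rot: [0.0, 0.767, 0.642, 0.001]
force: [-6.5, -2.2, 10.6]
grip_width: 0.314
```

```bash
python3 - <<'E'
from h import *
tilt(); go([489.7,356,136],-10)
E
```

```text
handle/back profile z: x(max)  [(-45, 15.9, -8.8), (-37, 16.4, 15.1), (-29, 16.2, 15.0), (-21, 16.1, 15.0), (-13, 15.9, 14.8), (-5, 15.7, 14.7), (3, 15.6, 14.7), (11, 15.3, 14.4), (19, 15.3, 14.3), (27, 15.1, 14.2), (35, 15.0, 14.1), (43, 14.7, 13.6), (51, 18.5, 15.4), (59, 18.5, 18.0), (75, 16.0, 14.8)]
t25.50 at [489.5 356.8 132.1] yaw -10.2 shift cm [-0.08  0.03 -0.39] twist -0.2 F [-6.4 -1.5  9.7] g 0.31
```

Call:
step_arm(plan="0 0 -0.1 0 20;0 0 -0.1 0 45;0 0 -0.1 0 60;0 0 -0.1 0 100;0 0 -0.1 0 100;0 0 -0.1 0 100;0 0 -0.1 0 100")

```text
time_s: 26.2
eef_pos: [489.6, 356.6, 131.5]
ee_rot: [-0.0, 0.767, 0.642, 0.0]
force: [0.1, 0.7, 0.2]
grip_width: 0.999
```

Call:
step_arm(plan="0 0 -2 0 100;0 0 -5 0 100;0 0 -9 0 100;0 0 -13 0 100;0 0 -17 0 100;0 0 -17 0 100;0 0 -17 0 100;0 0 -17 0 100")

```text
time_s: 27.0
eef_pos: [489.2, 356.4, 300.0]
ee_rot: [-0.0, 0.767, 0.642, -0.001]
force: [-0.7, -0.4, -0.1]
grip_width: 1.005
```

```bash
python3 - <<'E'
from h import *
go([489.7,356,136],-10)
im,d=cams.capture('wrist'); P=cloud('wrist',d); x,y,z=P[...,0],P[...,1],P[...,2]
for lo,hi in((175,184),(82,89),(17,23)):
    m=(d>0)&(z>lo)&(z<hi)&(x>400)&(x<600)&(y>250)&(y<450)
    if m.sum()>20: r=cv2.minAreaRect(P[m][:,:2].astype(np.float32)); print(lo,m.sum(),np.round(r[0],1),np.round(r[1],1),round(r[2],1))
for n in('top','side'):
    im,d=cams.capture(n); P=cloud(n,d); save(im,n+'9.png')
    for k in('bar_scrap_mid','bent_scrap_mid','clip_scrap_mid','tin_mid','boot_mid','pad_mid','brush_mid'):
        for r in spotter.regions_of(n,k)[:4]:
            m=r['pixels']&(d>0); q=P[m]; print(n,k,round(r['conf'],2),np.round(r['extent']),np.round(np.median(q,0)),'bed',b(np.median(q,0)).round(),'z',np.percentile(q[:,2],[3,97]).round())
a=cv2.imread('pics/side9.png')[130:330,140:420]; cv2.imwrite('pics/f.png',cv2.resize(a,(784,560)))
E
```

```text
t27.00 at [489.2 356.4 300. ] yaw -10.2 shift cm [-1.00e-02  9.00e-02  1.64e+01] twist -0.2 F [-0.7 -0.4 -0.1] g 1.01
175 672 [488.9 357.5] [26.8 27.9] 80.0
82 2131 [488.8 356.8] [ 35.9 143.1] 81.1
17 4531 [489.1 359.8] [107.4 189.1] 79.9
top bar_scrap_mid 0.76 [185. 276.  18.  21.] [296. 203.  13.] bed [-348.  134.] z [ 5. 17.]
top bar_scrap_mid 0.69 [358. 266.  25.  27.] [ 318. -254.   13.] bed [-282. -318.] z [-2. 17.]
top bar_scrap_mid 0.66 [266. 197.  12.  26.] [494.  -8.  44.] bed [-131.  -57.] z [ 6. 68.]
top bar_scrap_mid 0.65 [123. 198.  32.  55.] [484. 347.  84.] bed [-174.  296.] z [ 21. 180.]
top bent_scrap_mid 0.8 [237. 200.  27.  26.] [499.  65.  26.] bed [-132.   16.] z [14. 42.]
top bent_scrap_mid 0.49 [130. 202.  58.  74.] [473. 334.  19.] bed [-184.  282.] z [ 9. 24.]
top clip_scrap_mid 0.51 [216. 195.  12.  22.] [505. 113.  39.] bed [-132.   65.] z [15. 54.]
top tin_mid 0.72 [217. 194.  15.  20.] [506. 113.  40.] bed [-131.   64.] z [15. 54.]
top tin_mid 0.7 [232. 140. 184. 208.] [636.  45.  82.] bed [5. 9.] z [  2. 385.]
top tin_mid 0.69 [361. 125.  39.  34.] [ 69
[... 882 characters left out ...]
 tin_mid 0.69 [393. 244.  43.  48.] [ 676. -286.   63.] bed [  76. -316.] z [ 3. 70.]
side tin_mid 0.65 [231. 215.  15.  20.] [505. 111.  33.] bed [-131.   62.] z [11. 50.]
side tin_mid 0.51 [259. 237.  20.  23.] [492. -15.  35.] bed [-132.  -65.] z [12. 61.]
side boot_mid 0.75 [380. 312.  80.  85.] [ 469. -363.   46.] bed [-122. -413.] z [ 3. 93.]
side pad_mid 0.7 [233. 181.  32.  21.] [679. 286.   6.] bed [ 26. 253.] z [3. 9.]
side pad_mid 0.68 [379. 311.  78.  82.] [ 468. -364.   46.] bed [-123. -414.] z [ 5. 93.]
side pad_mid 0.45 [239. 229.  10.  28.] [498.  61.  22.] bed [-133.   12.] z [ 5. 38.]
side brush_mid 0.85 [175. 168.  49.  53.] [483. 342.  72.] bed [-175.  291.] z [ 18. 172.]
```

View pics/f.png

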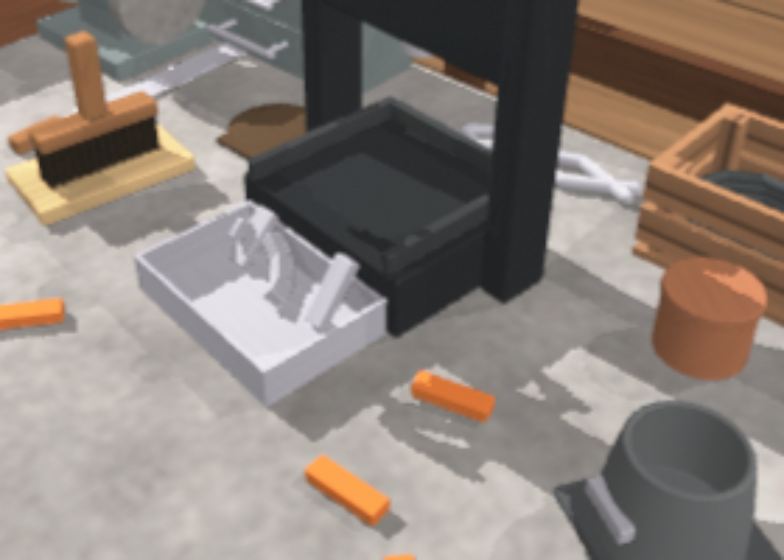

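```bash
python3 -c "
from rig import workorder; print(workorder.finish_job())"
```

```text
the job is handed in; nothing more can be done
None
```

All three steel offcuts are in the scrap tray, and the brush is back upright on its board and released. I handed the job in at about 27 s on the robot's clock.

- **How it was raked:** I tilted the brush about 43° in a light grip by pivoting it on its board. That let the bristles reach under the crosshead while the gripper stayed in front of it. One pull brought all three pieces over the front edge.
- **Standing the brush up:** Pushing the tilted brush against its board did not straighten it, because it lifted off without turning. I straightened it against the tray's outer left wall instead, then set it down and let go.
- **Offcuts at the last check:** The bed is empty and all three pieces are inside the tray. None lies flat: they lean against the bed's front side. The bar stands tallest, reaching about 65 mm above the bench, which is above the tray's 42 mm rim but below the bed top. I left them that way rather than risk disturbing them.
- **Brush at the last check:** It stands within 3 mm of the board's middle and within about 1° of the board's length.
- **Other objects:** The rivet tin, hoof boot and horn hoof pad read within about 3 mm of their starting positions, and the orange look-alikes that both checks picked up had not moved. The highest external force I saw reported was about 19 N. I took readings only between moves, so short peaks would not show.
- **Readings that disagreed:** The networks gave some false labels, such as "tin" on an offcut, which the pictures contradicted. One wrist-camera tilt reading was about 10° off and the side camera's depth reading corrected it.

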